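Set up the electrode polishing station

ROBOT

A 7-joint arm with a two-finger parallel gripper is mounted at the origin on the work surface; the furniture and walls round the work are solid. World frame = base frame: x ahead of the robot, y to its left, z up, the work surface at z = 0. Lengths are in mm, angles in rad, forces in N, time in s.
With the tool pointing down it reaches from about 400 to 875 mm from the base axis. Payload 6.5 kg.
Tool frame: the origin (TCP) lies on the front face of the gripper's body, between the roots of the fingers; the fingertips stand 73 mm ahead of it and the grasp point (between the pads) lies 54 mm ahead of it; z points along the fingers, y is the line along which they close (so a half turn about z gives the same grasp; the last joint's range is limited). The gripper opens to 85 mm and grips with 20 to 120 N. Pads are 22 mm wide; open, the fingers measure 114 mm over their backs; the gripper's body (76 mm by 85 mm) begins 54 mm behind the grasp point. The pads swing forward as they close: fully open they stand 13 mm farther back than shut.
Start: joints at [-1.321, 0.536, -0.004, 1.538, 0.003, 1.067, -0.071], TCP at [201.868, 617.851, 303.89] pointing down, gripper open.
Joint ranges: [-2.7, 2.7], [-0.37, 2.16], [-1.27, 1.26], [0.24, 2.4], [-1.31, 4.45], [0.19, 1.91], [-2.76, 2.76]. Speed limits (rad/s): [2.39, 2.39, 3.14, 3.14, 3.14, 3.14, 3.14].

INTERFACE

Orientations are given as a unit quaternion [x, y, z, w].
In Python, from rig import manip gives the robot as it stands. Calls block until the motion is done:
- manip.movep(position, orientation): joint-space move of the TCP to a pose.
- manip.move_l(position, v=150, frame=None, max_force=None): straight line of the TCP; frame=None keeps the orientation; v is the mean speed in mm/s. With max_force (N) it stops when the force on the tool has changed by that much, and returns True; else False.
- manip.movej(angles): joint-space move.
- manip.gripper_to(opening, strength=None): finger opening in mm; strength is the grip in N (None keeps the last); returns when the fingers have stopped.
- manip.hold(seconds).
- manip.inverse_kinematics(position, orientation): joint angles nearest the present ones, or None.
- manip.sense(): the state.
- manip.grab_frame(name): name is "side" or "top" or "wrist"; returns a dict with "img" (384x512x3 uint8, blue, green, red), "intrinsics" (3x3 intrinsics, pixels), "eye" and "attitude" of the camera in the world. Camera axes: x right, y up, looking along -z (the intrinsics and any distortion apply to the point x, -y, -z); pixel columns grow to the right and rows downward; lengths in mm; the calibration is good to about 2 mm. A picture is of the moment at which its call begins. There is no depth.
A pose or a line that the arm cannot do raises manip.IKError and nothing moves.
- manip.job_done(): hands the job in; it is judged then, once.
The state is a dict: "clock": time; "q": joint angles; "joint_vel": joint speeds; "effort": joint torques, N m; "position": TCP position; "tcp_rot": TCP orientation; "ft_force": force on the tool from outside, world axes, zero at the start; "torque": the same for the moment, N m; "opening": finger opening in mm; "grasp_force": force on a finger pad.
Only numpy, scipy, OpenCV 4.12 (cv2) and the standard library are available. Lean on these libraries where they do the work, as an engineer would, in place of code of your own. Each camera call takes 0.05 s, during which the arm holds its last target. There are 200 camera calls.

TASK

Set up the electrode polishing station: move every rod electrode from the white rack into its own chuck on the rail, standing upright on the chuck floor with its dark face up, and turn each loaded chuck's sleeve clockwise until its jaws grip the rod tightly. Slide the round green-topped polishing plate across the worktop, without lifting it, until it sits fully inside the yellow ring. Leave the bottle and the other things standing around alone.

Things in the scene. Friction and masses are not known exactly. Their poses are not given: they have to be found in the camera images.
- electrode_0: loose rod electrode, blue with a brass foot and a white band near the top, 14 mm diameter, 82 mm long, 50 g, starts upright in a rack hole; origin at the centre of its foot, z along the rod to the dark face; two or three of the electrodes are present, in any of the holes
- electrode_1: another such rod electrode
- electrode_2: another such rod electrode
- rod_rack: fixed white rack, 155 (x) x 40 (y) x 34 mm, origin at the centre of its underside; three 17 mm square holes 50 mm apart along its x, hole floor 10 mm above the worktop, so a stored rod stands 24 mm deep with its top 92 mm above the worktop
- chuck_0 (a point): centre of the bore floor of chuck 0 (lowest y of the rail), 12 mm above the worktop, axes as the rail. A rod let down between the open jaws (23 mm wide when fully open) stands free on this floor with its top 94 mm above the worktop
- chuck_1 (a point): the same for chuck 1 (middle)
- chuck_2 (a point): the same for chuck 2 (the highest y of the rail)
- sleeve_0 (a joint): turn of chuck 0's sleeve (rad): 0 = fully open, grows clockwise seen from above, stop at 3.4, starts at 0 to 0.3. The jaws stand 11.5 mm off the axis at 0 and close 2 mm a radian: they touch a rod at about 2.25, hold it tight from about 2.33 on (an empty chuck closes on to 3.4)
- sleeve_1 (a joint): the same for chuck 1. Every sleeve stays where it is left; turning it takes about 0.08 N m, and more and more once the jaws press on a rod (0.3 N m is plenty)
- sleeve_2 (a joint): the same for chuck 2
- jaw_0: one of the three coupled jaws of chuck 0 (8 mm wide, 33 mm high), origin on the bore floor, moves with the jaw
- jaw_1: the same for chuck 1
- jaw_2: the same for chuck 2
- plate: loose round polishing plate, dark metal with a green top, 96 mm diameter (too wide to grip), 34 mm high, about 0.5 kg; origin at the centre of its underside
- mark: flat yellow ring marked on the worktop, 116 mm inner and 126 mm outer diameter, no height to catch on; origin at its centre
- reagent_bottle: bystander: small brown bottle with a white cap, 48 mm diameter, 89 mm high, origin at the centre of its underside
- film_roll: bystander: white roll, 57 mm diameter, 50 mm high, origin at the centre of its underside
- filter_tin: bystander: light blue round tin, 53 mm diameter, 22 mm high, origin at the centre of its underside
- chuck_rail: fixed aluminium rail, 64 (x) x 250 (y) x 12 mm, origin at the centre of its underside, with three upright chucks 90 mm apart along its y. Each chuck: a round knurled sleeve, 40 mm diameter, from 15 to 52 mm above the worktop, open at the top, vertical axis; three jaws inside, tops also at 52 mm, which move in together and centre the rod as the sleeve is turned clockwise seen from above

How it is judged (in metres and radians):
At the end, for the whole second after the job is handed in: Every electrode present stands in a chuck, foot within 4 mm of the chuck axis and 6 mm of the bore floor, face up within 0.07 rad, gripped with more than 3 N by each jaw; the plate lies flat and still with its centre within 11 mm of the ring's centre (((horizontal distance between electrode_0 and chuck_0 below 0.004 m and z of electrode_0 in the frame of chuck_0 between -0.003 and 0.006 m and contact force between jaw_0 and electrode_0 above 3 N) or (horizontal distance between electrode_0 and chuck_1 below 0.004 m and z of electrode_0 in the frame of chuck_1 between -0.003 and 0.006 m and contact force between jaw_1 and electrode_0 above 3 N) or (horizontal distance between electrode_0 and chuck_2 below 0.004 m and z of electrode_0 in the frame of chuck_2 between -0.003 and 0.006 m and contact force between jaw_2 and electrode_0 above 3 N)) and angle between each of electrode_0, electrode_1, electrode_2's own z axis and vertical below 0.07 rad and linear speed of each of electrode_0, electrode_1, electrode_2 below 0.02 m/s and ((horizontal distance between electrode_1 and chuck_0 below 0.004 m and z of electrode_1 in the frame of chuck_0 between -0.003 and 0.006 m and contact force between jaw_0 and electrode_1 above 3 N) or (horizontal distance between electrode_1 and chuck_1 below 0.004 m and z of electrode_1 in the frame of chuck_1 between -0.003 and 0.006 m and contact force between jaw_1 and electrode_1 above 3 N) or (horizontal distance between electrode_1 and chuck_2 below 0.004 m and z of electrode_1 in the frame of chuck_2 between -0.003 and 0.006 m and contact force between jaw_2 and electrode_1 above 3 N)) and ((horizontal distance between electrode_2 and chuck_0 below 0.004 m and z of electrode_2 in the frame of chuck_0 between -0.003 and 0.006 m and contact force between jaw_0 and electrode_2 above 3 N) or (horizontal distance between electrode_2 and chuck_1 below 0.004 m and z of electrode_2 in the frame of chuck_1 between -0.003 and 0.006 m and contact force between jaw_1 and electrode_2 above 3 N) or (horizontal distance between electrode_2 and chuck_2 below 0.004 m and z of electrode_2 in the frame of chuck_2 between -0.003 and 0.006 m and contact force between jaw_2 and electrode_2 above 3 N)) and horizontal distance between plate and mark below 0.011 m and height (world z) of plate below 0.004 m and angle between plate's own z axis and vertical below 0.05 rad and linear speed of plate below 0.01 m/s); the robot touches nothing.
It fails at once if the polishing plate is lifted or tipped up (over 12 mm or 0.25 rad) (height (world z) of plate above 0.012 m or angle between plate's own z axis and vertical above 0.25 rad).
It fails at once if the brown bottle is moved more than 25 mm or knocked over (distance of reagent_bottle from where it was at the start of the episode above 0.025 m or angle between reagent_bottle's own z axis and vertical above 0.4 rad).
It fails at once if the white roll is moved more than 25 mm or knocked over (distance of film_roll from where it was at the start of the episode above 0.025 m or angle between film_roll's own z axis and vertical above 0.4 rad).
It fails at once if the blue tin is moved more than 25 mm or knocked over (distance of filter_tin from where it was at the start of the episode above 0.025 m or angle between filter_tin's own z axis and vertical above 0.4 rad).
Of electrode_0, electrode_1, electrode_2 only 2 to 3 are there at a start; the rules pass over those that are not, and their reading is None.
At some moment in a run one of plate may be knocked a few centimetres aside while the robot is not near it.
It also fails if it takes over 210 s, if anything falls off the work surface, if the arm or the gripper's body presses on something with over 40 N, if the wrist force passes 120 N, or if a joint passes its speed limit or range.

## Working session

There is one attempt and no reset: what is moved stays moved. The work goes in short steps, each a Python script; the robot and the scene stay as the last script left them, time stands still between calls to the robot, and variables do not carry over. Pictures are saved under pics/ and viewed, at most 14 in all, crops included, and the job is handed in when it is done.

```bash
ls; mkdir -p pics; cat > h.py <<'E'
import numpy as np, cv2
from rig import manip
from scipy.spatial.transform import Rotation as R
def grab(n,save=None):
    f=manip.grab_frame(n)
    if save: cv2.imwrite(f'pics/{save}.png',f['img'])
    return f
def att(f):
    a=np.array(f['attitude'],float)
    return a if a.shape==(3,3) else R.from_quat(a).as_matrix()
def ray(f,u,v):
    K=np.array(f['intrinsics']); d=np.linalg.inv(K)@[u,v,1.]
    return np.array(f['eye'],float), att(f)@np.array([d[0],-d[1],-d[2]])
def on_z(f,u,v,z):
    e,d=ray(f,u,v); return e+d*(z-e[2])/d[2]
def proj(f,p):
    c=att(f).T@(np.array(p,float)-np.array(f['eye'],float)); K=np.array(f['intrinsics'])
    q=K@np.array([c[0],-c[1],-c[2]]); return q[:2]/q[2]
def down(yaw): # tool z down, tool y axis at angle yaw+90 in world
    return (R.from_euler('z',yaw)*R.from_euler('x',np.pi)).as_quat()
E
python3 - <<'E'
from h import *
for n in ['side','top','wrist']:
    f=grab(n,n+'0'); print(n,f.keys(),f['intrinsics'],f['eye'],f['attitude'])
print(manip.sense())
ims=[cv2.imread(f'pics/{n}0.png') for n in ['side','top','wrist']]
E
```

```text
pics
side dict_keys(['img', 'intrinsics', 'eye', 'attitude']) [[449.20013216   0.         260.58792915]
 [  0.         449.20013216 190.22205466]
 [  0.           0.           1.        ]] [ 435.64599492 1035.63180569  453.92576279] [-0.03491713  0.54333572  0.83787169 -0.039219  ]
top dict_keys(['img', 'intrinsics', 'eye', 'attitude']) [[405.44537177   0.         256.07964095]
 [  0.         405.44537177 188.49238264]
 [  0.           0.           1.        ]] [467.17335182 136.85664358 969.15185557] [ 0.0320898  -0.03212436 -0.69841171  0.7142544 ]
wrist dict_keys(['img', 'intrinsics', 'eye', 'attitude']) [[312.36423989   0.         258.74290153]
 [  0.         312.36423989 191.75231891]
 [  0.           0.           1.        ]] [132.10115779 640.57666722 372.40442488] [-0.11962851 -0.08507651  0.58109406  0.80048779]
{'clock': 0.15, 'q': array([-1.32120417,  0.53699061, -0.00440838,  1.53867998,  0.00259031,
        1.06729516, -0.07120029]), 'joint_vel': array([-1.49102731e-03, -1.50638083e-03, -6.25172219e-05, -4.21480194e-03,
       -1.23126303e-04,  3.06171911e-04, -6.02461147e-04]), 'effort': array([ 1.73475186e-03, -5.83786941e+01,  1.04979202e+00, -2.59348744e+01,
        1.24525832e-02,  6.52710587e-03, -4.52746022e-06]), 'position': array([201.76108622, 617.46704784, 303.2023707 ]), 'tcp_rot': array([ 1.57220756e-01,  9.87563247e-01, -6.81664486e-04, -5.31937480e-05]), 'ft_force': array([-0.53523255, -0.69574464, -0.21564573]), 'torque': array([ 0.04651717, -0.0614528 , -0.04908824]), 'grasp_force': 0.0, 'opening': 85.65477948711822}
```

View pics/top0.png

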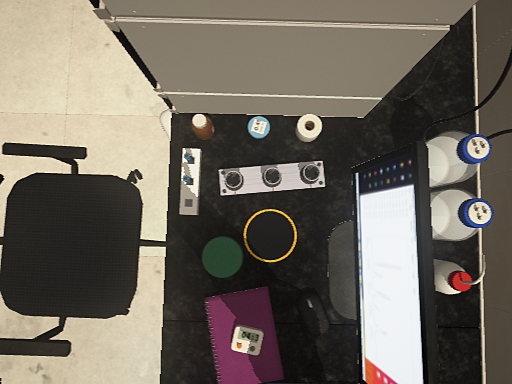

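View pics/side0.png

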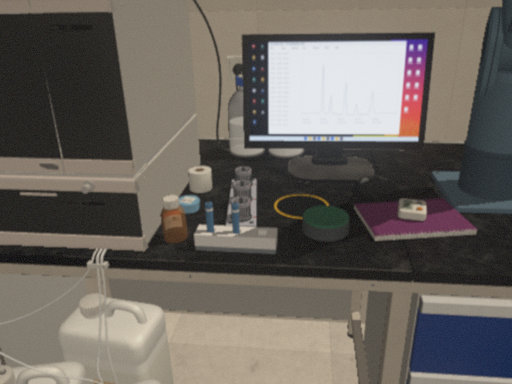

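Top view: rack at left around (188,180) with rods at (188,157) and (187,180) and the third hole, (188,203), empty. The chucks are at (234,180), (272,177) and (311,173), the ring at (270,235) and the plate at (222,257). The bystanders stand near row 127. I'll measure these now.

```bash
cat > meas.py <<'E'
from h import *
f=grab('top'); im=f['img']; hsv=cv2.cvtColor(im,cv2.COLOR_BGR2HSV)
def blobs(m,roi):
    z=np.zeros_like(m); x0,y0,x1,y1=roi; z[y0:y1,x0:x1]=m[y0:y1,x0:x1]
    cs,_=cv2.findContours(z,cv2.RETR_EXTERNAL,cv2.CHAIN_APPROX_NONE)
    return max(cs,key=cv2.contourArea)
g=cv2.inRange(hsv,(60,80,30),(95,255,200)); c=blobs(g,(190,220,300,300)); (u,v),(a,b),_=cv2.fitEllipse(c)
print('plate',on_z(f,u,v,34),'diam px',a,b,'mm',a/405*(969-34))
y=cv2.inRange(hsv,(15,120,120),(35,255,255)); c=blobs(y,(235,200,305,270)); (u,v),(a,b),_=cv2.fitEllipse(c)
print('ring',on_z(f,u,v,0),a/405*969,b/405*969)
w=cv2.inRange(hsv,(0,0,110),(180,60,255))
for n,roi,z in [('rack',(175,145,205,220),34),('rail',(212,155,332,200),12)]:
    r=cv2.minAreaRect(blobs(w,roi)); bx=cv2.boxPoints(r); P=np.array([on_z(f,*p,z)[:2] for p in bx])
    e=P[1]-P[0],P[2]-P[1]; print(n,P.mean(0),[ (np.linalg.norm(k),np.degrees(np.arctan2(k[1],k[0]))) for k in e])
for n,u,v,z in [('c2',234,180,52),('c1',272,177,52),('c0',311,173,52),('rodA',190,157,92),('rodB',188,178,92),('bottle',202,121,89),('tin',259,126,22),('roll',309,126,50)]: print(n,on_z(f,u,v,z))
print('cab',on_z(f,270,112,0),on_z(f,270,95,100),'monitor',on_z(f,355,170,150),on_z(f,415,150,400))
cv2.imwrite('pics/crop1.png',cv2.resize(im[100:290,165:345],None,fx=3.1,fy=3.1,interpolation=cv2.INTER_CUBIC))
E
python3 meas.py
```

```text
plate [394.0911635  212.15904882  34.        ] diam px 39.2153434753418 39.89862060546875 mm 90.53418802331996
ring [445.11796026 102.63710143   0.        ] 124.40683780246312 126.34565339265046
rack [566.83700838 291.85117164] [(np.float64(155.5792644283444), np.float64(-0.5908424500087902)), (np.float64(45.30835340750453), np.float64(-91.60509411944298))]
rail [581.15440792 102.07900838] [(np.float64(250.66419317067098), np.float64(-83.73604659785151)), (np.float64(63.09194805116771), np.float64(-174.6881058116057))]
c2 [568.98773013 188.41595672  52.        ]
c1 [577.80582906 102.08840627  52.        ]
c0 [588.98564392  13.37093484  52.        ]
rodA [612.98061522 283.76920152  92.        ]
rodB [566.6733419  286.40362451  92.        ]
bottle [694.6011485  260.72007657  89.        ]
tin [702.86316279 134.17245581  22.        ]
roll [698.50998699  18.82309947  50.        ]
cab [743.76038034 108.00802807   0.        ] [753.40575302 111.72044889 100.        ] monitor [584.14895769 -63.02301823 150.        ] [579.06536767 -87.36353023 400.        ]
```

View pics/crop1.png

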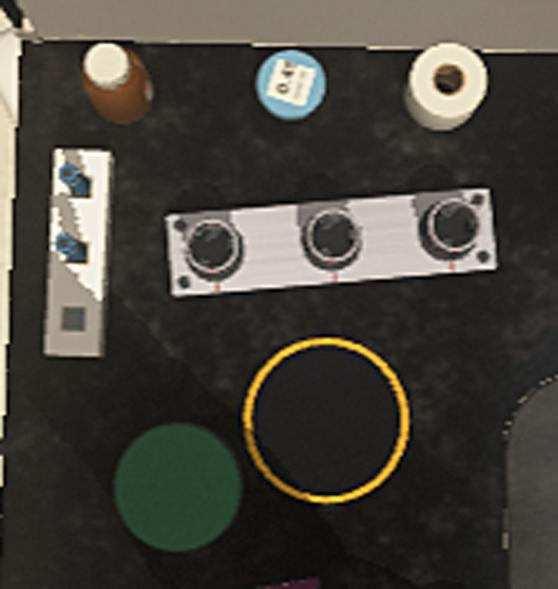

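Everything measured agrees with the given sizes (rack 155, rail 250x63, ring 126, plate about 92 mm). Two rods are present, so I'll use chucks 1 and 2. Next are closer looks with the wrist camera.

```bash
python3 - <<'E'
from h import *
f=grab('wrist'); s=manip.sense(); T=R.from_quat(s['tcp_rot'])
A=R.from_matrix(att(f))
print('eye in tool',T.inv().apply(np.array(f['eye'])-s['position']),'fwd in tool',T.inv().apply(A.apply([0,0,-1])))
def view(p,yaw,name,pts):
    manip.movep(p,down(yaw)); f=grab('wrist',name); print(name,manip.sense()['position'],manip.sense()['q'].round(2))
    for q in pts: print(proj(f,q).round(0),end=' ')
    print()
    np.savez('pics/'+name,intrinsics=f['intrinsics'],eye=f['eye'],attitude=f['attitude'])
try:
    view([560,220,260],np.radians(120),'wr',[(613,290,92),(567,290,92),(571,191,52),(580,102,52)])
    view([575,120,230],np.radians(96),'wc',[(571,191,52),(580,102,52)])
except Exception as e: print(repr(e))
print(manip.sense()['clock'])
a=np.hstack([cv2.imread('pics/wr.png'),cv2.imread('pics/wc.png')]); cv2.imwrite('pics/w2.png',cv2.resize(a,(800,300)))
E
```

```text
eye in tool [ 73.37891758   0.2199629  -69.18226193] fwd in tool [-0.29033419 -0.00134413  0.95692437]
wr [559.49840488 221.73544929 260.00554782] [-0.68  0.52  0.32  1.73 -0.2   0.93  0.24]
[363. 154.] [313. 123.] [252. 214.] [217. 288.] 
wc [574.98744052 121.15364995 229.98830495] [-0.59  0.55  0.42  1.79 -0.28  0.86  0.06]
[263. 100.] [262. 211.] 
2.7917
```

View pics/w2.png

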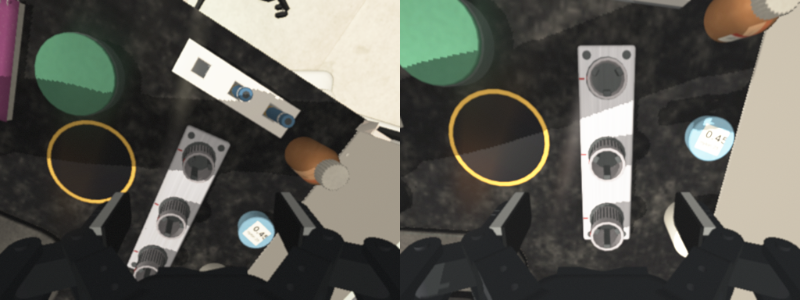

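Left, the wrist view of the rack: rods near (240,92) and (283,118) and an empty hole at (200,68). Right, the chucks: chuck 2 at (607,77) and chuck 1 at (608,160), within a few pixels of my projections. I'll crop these to refine.

```bash
python3 - <<'E'
import cv2,numpy as np
a=cv2.imread('pics/wr.png')[85:175,270:400]; b=cv2.imread('pics/wc.png')[55:250,215:315]
a=cv2.resize(a,None,fx=4,fy=4,interpolation=cv2.INTER_CUBIC); b=cv2.resize(b,None,fx=2.6,fy=2.6,interpolation=cv2.INTER_CUBIC)
o=np.zeros((520,790,3),np.uint8); o[:a.shape[0],:a.shape[1]]=a; o[:b.shape[0],525:525+b.shape[1]]=b[:520]
cv2.imwrite('pics/z1.png',o)
E
```

```text
(no output)
```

View pics/z1.png

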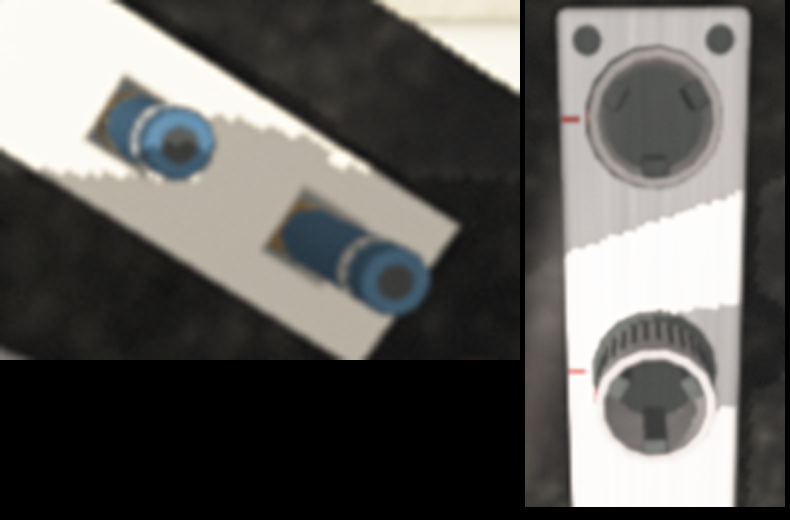

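Rod top faces are at wr pixels (314.5,120.7) and (368.2,155.5). The sleeve rims are at wc pixels (264.6,100) and (265.4,209.8). From here I compute positions, then pick up the first rod.

```bash
python3 - <<'E'
from h import *
f=np.load('pics/wr.npz'); g=np.load('pics/wc.npz')
for u,v in [(314.5,120.7),(368.2,155.5)]: print('rod',on_z(f,u,v,92))
for u,v in [(264.6,100),(265.4,209.8)]: print('chuck',on_z(g,u,v,52))
print('rack corner',on_z(f,460/4+270,228/4+85,34),'rail corners',on_z(g,(560-525)/2.6+215,8/2.6+55,12),on_z(g,(749-525)/2.6+215,8/2.6+55,12))
E
```

```text
rod [567.06184626 292.01969584  92.        ]
rod [616.94114624 290.85005706  92.        ]
chuck [572.41654519 191.28708423  52.        ]
chuck [582.7883031  103.21381901  52.        ]
rack corner [646.00624271 310.48460121  34.        ] rail corners [538.84811602 221.75527637  12.        ] [600.29689333 228.17377834  12.        ]
```

```bash
cat >> h.py <<'E'
RODS=[(567,292),(617,290.8)]; CH={2:(571.9,191.8),1:(582.3,102.7)}
def st(m):
    s=manip.sense(); print(m,s['clock'],s['position'].round(1),'F',s['ft_force'].round(1),'op',round(s['opening'],1),'g',round(s['grasp_force'],1))
def pick(r):
    x,y=r; q=down(np.pi)
    manip.gripper_to(45); manip.movep([x,y,200],q); manip.hold(.2); st('above')
    print(manip.move_l([x,y,129],v=80,max_force=12)); manip.gripper_to(0,strength=40); manip.hold(.2); st('gripped')
    manip.move_l([x,y,245],v=120); st('lifted')
def place(c):
    x,y=c; q=down(np.radians(96.5))
    manip.movep([x,y,245],q); manip.hold(.4); st('over chuck')
    manip.move_l([x,y,150],v=100,max_force=10); st('in bore')
    print(manip.move_l([x,y,127],v=25,max_force=6)); st('down')
E
python3 - <<'E'
from h import *
pick(RODS[0]); place(CH[2])
f=grab('wrist','p1'); g=grab('side')
cv2.imwrite('pics/p1b.png',np.hstack([f['img'][:,:],cv2.resize(g['img'][150:270,160:320],(512,384))])[:,::1])
cv2.imwrite('pics/p1b.png',cv2.resize(cv2.imread('pics/p1b.png'),(800,300)))
E
```

```text
above 4.3917 [567.5 290.8 200.1] F [-0.5  0.2  0.6] op 45.0 g 0.0
False
gripped 6.0167 [567.3 292.2 129.6] F [-0.7 -0.5  4.3] op 13.1 g 39.0
lifted 7.1333 [566.5 291.7 244. ] F [ 0.4  0.6 -1.3] op 12.7 g 38.9
over chuck 8.5667 [571.9 191.9 245. ] F [-0.5  1.8 -0.7] op 12.5 g 38.9
in bore 9.6667 [572.4 191.9 150.7] F [ 1.  -0.3 -0.2] op 13.0 g 38.9
True
down 10.375 [571.8 191.8 131.5] F [-1.   0.3  5.3] op 13.1 g 39.5
```

View pics/p1b.png

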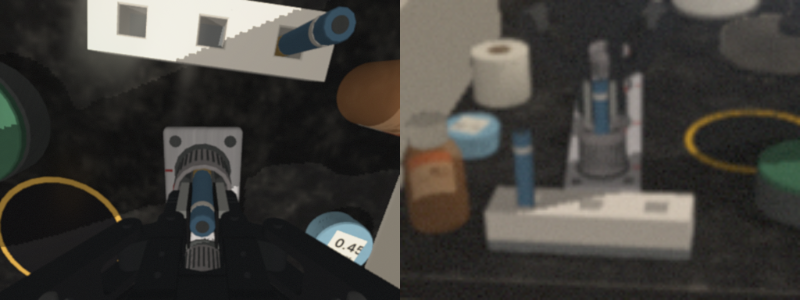

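The stop height of 131.5 matches the foot standing on the bore floor, and the rod is in chuck 2. I'll release it and turn the sleeve in steps, watching the torque.

```bash
cat >> h.py <<'E'
def release(c):
    x,y=c; manip.gripper_to(50); manip.hold(.2); manip.move_l([x,y,200],v=150); st('released')
def turn(c,yaw0=180,tmax=.33,total=2.75):
    x,y=c; q=down(np.radians(yaw0))
    manip.gripper_to(62); manip.movep([x,y,190],q); manip.hold(.2)
    print(manip.move_l([x,y,104],v=100,max_force=10)); st('at sleeve')
    t0=manip.sense()['torque'][2]
    manip.gripper_to(30,strength=90); manip.hold(.3); st('sleeve gripped')
    j=np.array(manip.sense()['q']); a=np.array(manip.inverse_kinematics([x,y,104],q)); b=np.array(manip.inverse_kinematics([x,y,104],down(np.radians(yaw0)-.3)))
    sgn=np.sign(b[6]-a[6]); print('q7',j[6],'sgn',sgn)
    d=0
    while d<total and abs(j[6]+sgn*(d+.1))<2.74:
        d+=.1 if d<1.9 else .05
        k=j.copy(); k[6]+=sgn*d; manip.movej(k)
        s=manip.sense(); t=s['torque'][2]-t0
        if d>1.8 or abs(d-1)<.06: print(round(d,2),'T',round(t,3),'e7',round(s['effort'][6],3),'F',s['ft_force'].round(1),'op',round(s['opening'],1))
        if abs(t)>tmax: break
    st('turned')
def leave(c):
    x,y=c; manip.gripper_to(62); manip.hold(.2); manip.move_l([x,y,200],v=150); st('left')
E
python3 - <<'E'
from h import *
release(CH[2]); turn(CH[2])
E
```

```text
released 11.725 [571.4 191.8 199.6] F [ 0.3  1.  -0.7] op 50.1 g 0.0
False
at sleeve 14.325 [572.4 191.9 104.6] F [ 0.5 -0.6 -0.3] op 61.9 g 0.0
sleeve gripped 14.9833 [572.4 190.7 105.5] F [-3.  -3.9  9.3] op 37.7 g 88.9
q7 1.1652808823030676 sgn -1.0
1.0 T -0.091 e7 -0.147 F [-2.9 -2.5  5.9] op 37.2
1.8 T -0.092 e7 -0.148 F [-3.  -3.4  6.6] op 37.1
1.9 T -0.075 e7 -0.148 F [-2.8 -3.   5.4] op 37.3
1.95 T -0.047 e7 -0.032 F [-2.6 -2.2  5.5] op 36.9
2.0 T -0.013 e7 -0.032 F [-2.9 -3.2  6.4] op 37.0
2.05 T -0.097 e7 -0.032 F [-3.8 -2.6  5.6] op 37.1
2.1 T -0.091 e7 -0.032 F [-3.3 -2.9  6.7] op 36.9
2.15 T -0.135 e7 -0.032 F [-2.8 -3.4  7. ] op 37.0
2.2 T -0.087 e7 -0.034 F [-3.3 -3.1  6.5] op 37.0
2.25 T -0.075 e7 -0.051 F [-3.1 -3.   5.8] op 37.1
2.3 T -0.082 e7 -0.072 F [-3.8 -3.1  6.5] op 37.3
2.35 T -0.022 e7 -0.094 F [-3.8 -2.9  6.4] op 36.9
2.4 T -0.001 e7 -0.117 F [-3.3 -2.2  6.6] op 36.8
2.45 T -0.014 e7 -0.14 F [-3.8 -3.5  6.5] op 37.3
2.5 T 0.021 e7 -0.165 F [-4.  -3.5  6.2] op 36.9
2.55 T 0.032 e7 -0.189 F [-3.8 -2.8  6.3] op 36.8
2.6 T 0.069 e7 -0.214 F [-3.2 -3.   5.8] op 36.9
2.65 T 0.128 e7 -0.24 F [-3.1 -3.8  6.8] op 36.9
2.7 T 0.115 e7 -0.265 F [-3.9 -2.6  7. ] op 37.2
2.75 T 0.127 e7 -0.291 F [-3.8 -3.5  6.2] op 37.1
2.8 T 0.198 e7 -0.318 F [-3.8 -3.1  6.6] op 37.1
turned 24.2333 [572.  190.7 105.6] F [-3.8 -3.1  6.6] op 37.1 g 95.0
```

Torque climbs from a turn of about 2.2 onwards, just where the jaws should touch. I'll check that joint 7 really followed, then leave and look.

```bash
python3 - <<'E'
from h import *
print('q7',manip.sense()['q'][6], 'turn',1.1653-manip.sense()['q'][6])
leave(CH[2])
pick(RODS[1]); place(CH[1])
f=grab('wrist','p2'); g=grab('side')
cv2.imwrite('pics/p2b.png',cv2.resize(np.hstack([f['img'],cv2.resize(g['img'][150:270,160:320],(512,384))]),(800,300)))
E
```

```text
q7 -1.6284270961680756 turn 2.793727096168076
left 25.5833 [571.4 191.6 199.3] F [ 0.  -0.6 -0.5] op 61.8 g 0.0
above 28.0833 [617.  290.8 200. ] F [0.4 0.7 0.2] op 44.9 g 0.0
False
gripped 29.7 [617.3 290.9 129.6] F [-0.3 -1.   6.3] op 13.3 g 39.0
lifted 30.8167 [616.6 290.4 244. ] F [ 0.1 -0.6 -0.3] op 13.1 g 38.9
over chuck 32.2083 [582.3 103.1 244.9] F [-0.1 -0.8 -1.5] op 12.9 g 38.9
in bore 33.3083 [582.8 102.9 150.7] F [ 0.1 -0.6 -1.1] op 13.1 g 38.9
True
down 34.0167 [582.2 102.7 131.5] F [-0.4 -0.1  5.5] op 12.8 g 39.5
```

View pics/p2b.png

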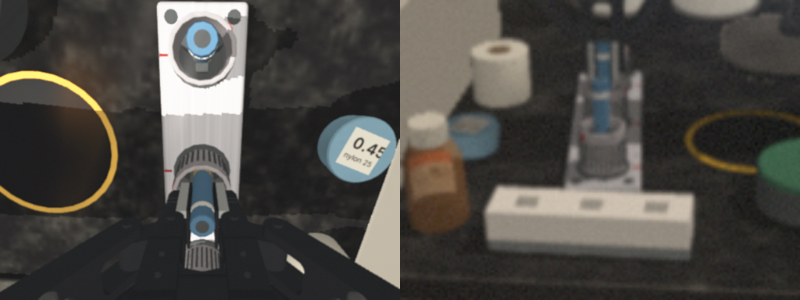

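Chuck 2's rod stands centred at (202,40), the second rod is on the floor of chuck 1, and the rack is empty. Chuck 1's sleeve comes next, then I re-measure the plate and ring.

```bash
python3 - <<'E'
from h import *
release(CH[1]); turn(CH[1]); leave(CH[1])
manip.movep([500,280,300],down(np.radians(120)))
E
python3 meas.py | head -2
```

```text
released 35.3667 [581.9 102.5 199.5] F [-0.2 -0.  -0.7] op 50.1 g 0.0
False
at sleeve 37.9917 [582.7 102.9 104.6] F [-0.1  0.9  0.2] op 61.9 g 0.0
sleeve gripped 38.65 [582.8 101.4 105.5] F [-3.4 -4.3 10.8] op 37.3 g 88.8
q7 0.7904284626230744 sgn -1.0
1.0 T -0.101 e7 -0.151 F [-3.6 -4.7  6.3] op 37.1
1.8 T -0.091 e7 -0.152 F [-6.4 -5.4  9.6] op 37.0
1.9 T -0.081 e7 -0.152 F [-5.9 -5.8 10. ] op 37.2
1.95 T -0.064 e7 -0.036 F [-6.2 -5.3  9.8] op 36.8
2.0 T -0.094 e7 -0.036 F [-5.9 -5.2  9.5] op 37.1
2.05 T -0.114 e7 -0.036 F [-5.9 -5.2  9.5] op 37.3
2.1 T -0.113 e7 -0.038 F [-6.5 -4.1  9.7] op 37.4
2.15 T -0.083 e7 -0.055 F [-5.5 -5.6 10. ] op 37.3
2.2 T -0.034 e7 -0.076 F [-7.  -4.4 10. ] op 36.8
2.25 T 0.026 e7 -0.098 F [-6.8 -5.5  9.6] op 36.9
2.3 T -0.032 e7 -0.12 F [-6.7 -4.2 10.1] op 36.9
2.35 T -0.043 e7 -0.144 F [-7.2 -4.5 10.2] op 37.3
2.4 T 0.028 e7 -0.168 F [-6.9 -5.9  9.7] op 37.5
2.45 T 0.055 e7 -0.192 F [-7.8 -5.3 10.4] op 36.9
2.5 T 0.062 e7 -0.217 F [-6.6 -5.5 10.1] op 37.1
2.55 T 0.127 e7 -0.242 F [-7.7 -5.6 10.2] op 36.9
2.6 T 0.124 e7 -0.268 F [-7.4 -5.  10.4] op 37.1
2.65 T 0.144 e7 -0.293 F [-7.8 -4.7 10.3] op 37.2
2.7 T 0.155 e7 -0.319 F [-7.2 -4.7 10.1] op 37.1
2.75 T 0.23 e7 -0.345 F [-7.4 -4.9 10.9] op 37.0
2.8 T 0.213 e7 -0.372 F [-6.7 -5.  10.2] op 37.0
turned 47.9 [581.3 101.2 105.5] F [-6.7 -5.  10.2] op 37.0 g 95.4
left 49.25 [581.8 102.3 199.2] F [ 0.5 -0.6  0.2] op 62.0 g 0.0Traceback (most recent call last):
  File "meas.py", line 7, in <module>
    g=cv2.inRange(hsv,(60,80,30),(95,255,200)); c=blobs(g,(190,220,300,300)); (u,v),(a,b),_=cv2.fitEllipse(c)
                                                  ~~~~~^^^^^^^^^^^^^^^^^^^^^
  File "meas.py", line 6, in blobs
    return max(cs,key=cv2.contourArea)
ValueError: max() iterable argument is empty
```

```bash
python3 - <<'E'
from h import *
manip.movep([300,520,303],down(np.radians(150)))
grab('top','t2')
E
python3 meas.py | head -2
```

```text
plate [442.63203949 218.27184519  34.        ] diam px 34.93589782714844 40.64710235595703 mm 80.65448016884886
ring [444.91509424 102.22097805   0.        ] 124.55462245234736 125.01334629765263
```

View pics/t2.png

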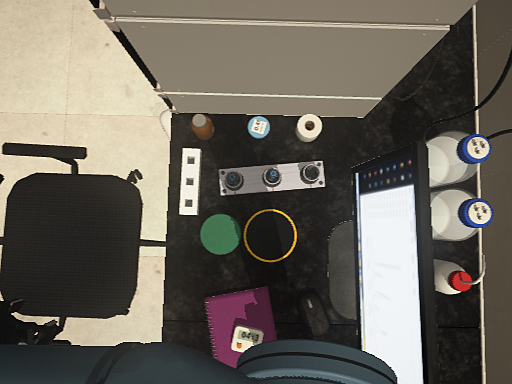

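The plate was knocked to about pixel (220,235), so my ROI clipped it. I'll re-measure with a larger ROI and push it with the two fingers spread as a cradle.

```bash
sed -i 's/190,220,300,300/185,195,300,310/' meas.py; cat > push.py <<'E'
from h import *
import sys
P=np.array([float(sys.argv[1]),float(sys.argv[2])]); M=np.array([445,102.4]); OFF=float(sys.argv[3])
d=M-P; L=np.linalg.norm(d); d/=L; yaw=np.arctan2(d[1],d[0])  # tool x along +-d
qs=[down(yaw),down(yaw+np.pi)]
S=P-d*(OFF+13); E=M-d*OFF; Z=82
js=[manip.inverse_kinematics([*S,Z+70],q) for q in qs]; q=qs[int(np.argmin([9 if j is None else abs(j[6]) for j in js]))]
print('dir',d,'L',L,'S',S,'E',E)
manip.gripper_to(40); manip.movep([*S,Z+70],q); manip.hold(.2); st('above')
print(manip.move_l([*S,Z],v=80,max_force=10)); st('low')
print(manip.move_l([*E,Z],v=40,max_force=30)); manip.hold(.3); st('pushed')
B=E-d*25; manip.move_l([*B,Z],v=60); manip.move_l([*B,Z+120],v=150)
manip.movep([300,520,303],down(np.radians(150))); st('away')
E
python3 meas.py | sed -n 1p | tee /tmp/m; python3 push.py $(python3 -c "
import re;print(*re.findall(r'[\d.]+',open('/tmp/m').read())[:2])") 55; python3 meas.py | head -2
```

```text
plate [446.58103057 218.37162345  34.        ] diam px 39.21144485473633 39.605411529541016 mm 90.52518750414437
dir [-0.01363164 -0.99990708] L 115.98239997211586 S [447.50798223 286.36530522] E [445.74974032 157.39488967]
above 53.55 [447.2 287.7 152.5] F [-0.1  0.3  0.2] op 39.8 g 0.0
False
low 54.575 [447.7 286.7  82.4] F [ 0.3  0.  -0.5] op 40.0 g 0.0
False
pushed 58.25 [445.8 157.4  82. ] F [ 0.3  3.2 -0.4] op 40.2 g 1.3
away 61.1917 [301.5 518.8 302.2] F [ 1.2 -0.4 -0.3] op 39.7 g 0.0
plate [444.67010252 103.57385417  34.        ] diam px 39.3494873046875 39.5846061706543 mm 90.84387809847608
ring [444.8296089  102.28350009   0.        ] 124.60113372802735 124.9568044309263
```

The plate is 1.3 mm from the ring centre. One last look before handing in.

```bash
python3 - <<'E'
from h import *
f=grab('top')['img'][105:265,170:340]; g=grab('side')['img'][150:270,160:350]
a=cv2.resize(f,None,fx=2.35,fy=2.35,interpolation=cv2.INTER_CUBIC); b=cv2.resize(g,None,fx=2.1,fy=2.1,interpolation=cv2.INTER_CUBIC)
o=np.zeros((380,800,3),np.uint8); o[:a.shape[0],:a.shape[1]]=a; o[:b.shape[0],400:400+b.shape[1]]=b; cv2.imwrite('pics/fin.png',o)
E
```

```text
(no output)
```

View pics/fin.png

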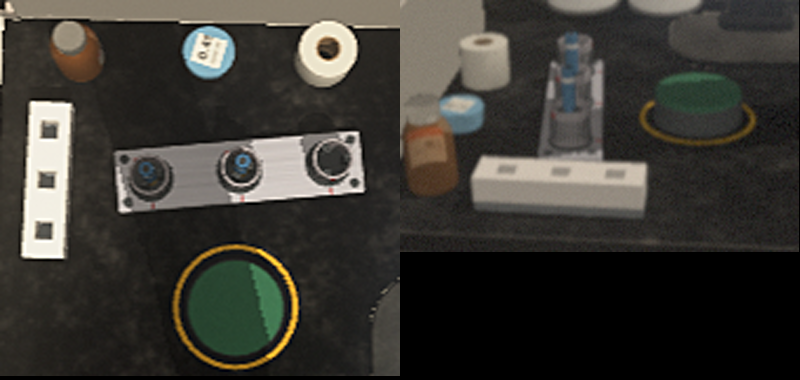

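The plate is centred in the ring at (236,308), both rods stand upright in chucks 2 and 1 at (148,170) and (241,160), the rack is empty, and the bystanders haven't moved. I'm handing it in.

```bash
python3 -c "
from h import *
print(manip.job_done())"
```

```text
the job is handed in; nothing more can be done
None
```

I handed the job in at about 61 s: both rods present are upright and gripped in chucks 1 and 2, the plate measured about 1 mm off the ring's centre (it had been knocked aside before I pushed it), and no verdict came back.

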